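# Change over the pots on the drying stand and reset the air valve

## Task

Shut the dry-air valve (handle straight across the pipe, against its stop). With the air off, take the two dried pots, the ones with a flanged lip that stand on the drying stand, over to the two dished cork rests, and seat every plain-necked pot waiting on the bench in a dish of the stand, one to a dish, all nested fully home and upright. Then open the valve exactly half way (45 degrees), and leave the tools, coins and containers on the bench where they are.

Things in the scene. Friction and masses are not known exactly. Their poses are not given: they have to be found in the camera images.
- pot_1: Plain-necked terracotta pot on the bench (2 to 4 present): a 60 mm ball (centre 30 above the origin) with a round neck on top, 28 in diameter from 56 to 88 above the origin: grip it there. Foot: a flat 16 across. Heavy base, 0.2 kg: on a flat surface it rocks back upright. Origin: centre of the underside; z along the neck. Seated in a dish it is 6.5 mm above the dish's origin.
- pot_2: Plain-necked terracotta pot on the bench (2 to 4 present): a 60 mm ball (centre 30 above the origin) with a round neck on top, 28 in diameter from 56 to 88 above the origin: grip it there. Foot: a flat 16 across. Heavy base, 0.2 kg: on a flat surface it rocks back upright. Origin: centre of the underside; z along the neck. Seated in a dish it is 6.5 mm above the dish's origin.
- pot_3: Plain-necked terracotta pot on the bench (2 to 4 present): a 60 mm ball (centre 30 above the origin) with a round neck on top, 28 in diameter from 56 to 88 above the origin: grip it there. Foot: a flat 16 across. Heavy base, 0.2 kg: on a flat surface it rocks back upright. Origin: centre of the underside; z along the neck. Seated in a dish it is 6.5 mm above the dish's origin.
- pot_4: Plain-necked terracotta pot on the bench (2 to 4 present): a 60 mm ball (centre 30 above the origin) with a round neck on top, 28 in diameter from 56 to 88 above the origin: grip it there. Foot: a flat 16 across. Heavy base, 0.2 kg: on a flat surface it rocks back upright. Origin: centre of the underside; z along the neck. Seated in a dish it is 6.5 mm above the dish's origin.
- dried_1: Dried pot, at first on the stand; fingers close on its flanged lip, 39 across, 88 to 92 up. Terracotta, a 60 mm ball (centre 30 above the origin) with a round neck on top, 28 in diameter from 56 to 88 above the origin: grip it there. Foot: a flat 16 across. Heavy base, 0.2 kg. Origin: centre of the underside; z along the neck. Seated in a dish it is 6.5 mm above the dish's origin.
- dried_2: Dried pot, at first on the stand; fingers close on its flanged lip, 39 across, 88 to 92 up. Terracotta, a 60 mm ball (centre 30 above the origin) with a round neck on top, 28 in diameter from 56 to 88 above the origin: grip it there. Foot: a flat 16 across. Heavy base, 0.2 kg. Origin: centre of the underside; z along the neck. Seated in a dish it is 6.5 mm above the dish's origin.
- dish_1: Grey plastic dish, a round open cone 70 mm across the rim and 25 mm high, fixed on the aluminium drying stand (a 220 x 220 x 16 mm plate; four dishes in a square 110 mm apart). Inside it widens at 45 degrees from about 24 to 62 mm diameter, so a round base centres itself. Origin: centre of its underside, on the plate's top; z up.
- dish_2: Grey plastic dish, a round open cone 70 mm across the rim and 25 mm high, fixed on the aluminium drying stand (a 220 x 220 x 16 mm plate; four dishes in a square 110 mm apart). Inside it widens at 45 degrees from about 24 to 62 mm diameter, so a round base centres itself. Origin: centre of its underside, on the plate's top; z up.
- dish_3: Grey plastic dish, a round open cone 70 mm across the rim and 25 mm high, fixed on the aluminium drying stand (a 220 x 220 x 16 mm plate; four dishes in a square 110 mm apart). Inside it widens at 45 degrees from about 24 to 62 mm diameter, so a round base centres itself. Origin: centre of its underside, on the plate's top; z up.
- dish_4: Grey plastic dish, a round open cone 70 mm across the rim and 25 mm high, fixed on the aluminium drying stand (a 220 x 220 x 16 mm plate; four dishes in a square 110 mm apart). Inside it widens at 45 degrees from about 24 to 62 mm diameter, so a round base centres itself. Origin: centre of its underside, on the plate's top; z up.
- rest_1: Dished cork rest, one of two, same shape and size as the dishes (70 mm across, 25 mm high), standing by itself on the bench at the left, fixed. Origin: centre of its underside on the bench.
- rest_2: Dished cork rest, one of two, same shape and size as the dishes (70 mm across, 25 mm high), standing by itself on the bench at the left, fixed. Origin: centre of its underside on the bench.
- valve_base: Fixed brass ball valve on a 70 x 70 mm steel foot at the left; its pipe, 104 mm long, lies level along this body's x axis at 36 mm height. Origin: centre of the foot's underside; z up.
- valve_grip (a point): Centre of the valve's black T-handle, a bar 64 x 12 x 18 mm (height 18), on the vertical turning axis 86 mm above the bench. The bar's bottom is 77 mm up, above a 10 mm stem and an 18 mm collar whose top is at 64 mm.
- valve (a joint): Opening angle of the valve, rad: 0 = shut, against a stop, bar lies along the valve body's y, across the pipe; grows counter-clockwise seen from above to 1.571 = fully open, bar along the pipe. Stiff (0.1 N m); stays where it is left.
- brush: Bystander, soft brush, loose on the bench; leave where it is.
- spatula: Bystander, spatula, loose on the bench; leave where it is.
- jar: Bystander, amber jar, loose on the bench; leave where it is.
- bottle: Bystander, white bottle, loose on the bench; leave where it is.
- tub: Bystander, lidded round tub, loose on the bench; leave where it is.
- coin_1: Bystander, coin, loose on the bench; leave where it is.
- coin_2: Bystander, coin, loose on the bench; leave where it is.
Not all that is in view belongs to the job. Leave any blue or green look-alike of the pot_1 alone.

How it is judged:
By the outcome, as a careful person would: the job done as asked, in the order asked, and still so for the second after the job is handed in, with the robot touching nothing.
Of pot_1, pot_2, pot_3, pot_4 only 2 to 4 are there at a start; the rules pass over those that are not, and their reading is None.
At some moment in a run one of pot_1, pot_2, pot_3, pot_4, dried_1, dried_2 may be knocked a few centimetres aside while the robot is not near it.
Once in a run the grip may slacken for a moment while it holds something.
It also fails if it takes over 210 s, if anything falls off the work surface, if the arm or the gripper's body presses on something with over 40 N, if the wrist force passes 120 N, or if a joint passes its speed limit or range.

## Robot

A 6-joint arm with a two-finger parallel gripper is mounted at the origin on the work surface. World frame = base frame: x ahead of the robot, y to its left, z up, the work surface at z = 0. Lengths are in m, angles in rad, forces in N, time in s.
With the tool pointing down it reaches from about 0.3 to 0.875 m from the base axis. Payload 4.2 kg.
Tool frame: the origin (TCP) lies on the mounting face of the last link; the fingertips stand 173 mm ahead of it and the grasp point (between the pads) lies 155 mm ahead of it (r.pinch_z is the z of the grasp point in the tool frame, in m); z points along the fingers, y is the line along which they close (so a half turn about z gives the same grasp; the last joint's range is limited). The gripper opens to 85 mm and grips with 20 to 120 N. Pads are 22 mm wide; open, the fingers measure 114 mm over their backs; the gripper's body (76 mm by 85 mm) begins 54 mm behind the grasp point. The pads swing forward as they close: fully open they stand 13 mm farther back than shut.
Start: joints at [1.305, 0.32, 1.565, -0, 1.257, -0.02], TCP at [0.14, 0.558, 0.405] pointing down, gripper open.
Joint ranges: [-3.11, 3.11], [-0.84, 2.01], [0.21, 2.61], [-1.34, 4.49], [0.05, 2.63], [-2.56, 2.56]. Speed limits (rad/s): [2.57, 2.57, 3.14, 3.14, 3.14, 3.14].

## Interface

Orientations are given as [roll, pitch, yaw] about the fixed x, y, z axes, in that order (R = Rz(yaw) Ry(pitch) Rx(roll)).
In Python, from plant import r gives the robot as it stands.
- The arm moves only by the tool jog_arm, never from a script. Its argument "commands" is a list of rows, each a list of 7 numbers: the opening, from 0 (shut) to 1 (fully open), then the shift along the world's x, y, z in mm, then the turn, a rotation vector about the world's x, y, z in rad. In form: [[grip, x, y, z, rx, ry, rz], ...]. A call has 1 to 10 rows; each row shifts and turns the commanded pose from where the row before left it; what a row does not reach is not made up. A row lasts 1/8 s, in which the tool goes at most 62.5 mm and 10.7 degrees, less where a joint would pass 70% of its speed; a pose out of reach is approached as far as the arm can. A call is refused whole if a number of a shift passes 62.5 or a number of a turn 0.188, either way. A call with a gripper value outside its range is refused whole. The fingers move at their own pace and stop on an object; the grip force is fixed at half the most. Time passes only in rows, so rows that do not move let the fingers close. It gives the time, the measured TCP pose, the force, the opening and the grip force at its end, in the units of the state.
- r.read_state(): the state, without advancing time (a new reading comes with each control period).
- r.get_image(name): name is "scene" or "top"; returns a dict with "color" (400x640x3 uint8, red, green, blue), "K" (3x3 intrinsics, pixels), "cam_to_world" (4x4, takes a point from camera to world coordinates). Camera axes: x right, y down, z forward; pixel columns grow to the right and rows downward; lengths in m; the calibration is good to about 2 mm. A picture is of the moment at which its call begins. There is no depth.
- r.sign_off(): hands the job in; it is judged then, once.
The state is a dict: "time": time; "joint_positions": joint angles; "qd": joint speeds; "tau": joint torques, N m; "tcp_pos": TCP position; "tcp_rot": TCP orientation; "ft_force": force on the tool from outside, world axes, zero at the start; "torque": the same for the moment, N m; "width": finger opening in m; "finger_force": force on a finger pad.
Only numpy, scipy, OpenCV 4.12 (cv2) and the standard library are available. Lean on these libraries where they do the work, as an engineer would, in place of code of your own. Each camera call takes 0.05 s, during which the arm holds its last target. There are 200 camera calls.

## Working session

There is one attempt and no reset: what is moved stays moved. The work goes in short steps, Python scripts to look and compute and a tool call to move; the robot and the scene stay as the last step left them, time stands still between calls to the robot, and variables do not carry over. Pictures are saved under pics/ and viewed, at most 14 in all, crops included, and the job is handed in when it is done.

Besides the shell and the picture viewer there is one more tool, called after "Emit:" as a command line: name --pt "numbers of a row" for each row, then --argument value for the rest. jog_arm: Moves the arm, as the interface text tells. Its arguments: {"type":"object","properties":{"commands":{"type":"array"}},"required":["commands"]}

```bash
ls; mkdir -p pics; python3 - <<'E'
from plant import r
import cv2,numpy as np
for n in ("scene","top"):
    d=r.get_image(n); cv2.imwrite(f"pics/{n}0.png",d["color"][:,:,::-1]); np.savez(f"cal_{n}.npz",K=d["K"],T=d["cam_to_world"]); print(n,d["K"].round(1).tolist(),d["cam_to_world"].round(3).tolist())
s=r.read_state();print({k:np.round(v,3).tolist() for k,v in s.items()})
E
```

```text
pics
scene [[387.1, 0.0, 317.6], [0.0, 387.1, 198.4], [0.0, 0.0, 1.0]] [[0.828, 0.357, -0.432, 0.992], [0.56, -0.513, 0.65, -0.655], [0.01, -0.78, -0.625, 0.721], [0.0, 0.0, 0.0, 1.0]]
top [[365.2, 0.0, 319.9], [0.0, 365.2, 188.2], [0.0, 0.0, 1.0]] [[0.023, -0.988, 0.154, 0.412], [-0.999, -0.018, 0.031, -0.022], [-0.028, -0.155, -0.988, 0.982], [0.0, 0.0, 0.0, 1.0]]
{'time': 0.1, 'joint_positions': [1.305, 0.32, 1.566, 0.0, 1.257, -0.02], 'qd': [0.001, -0.003, -0.003, -0.001, -0.0, 0.002], 'tau': [0.0, -41.641, -23.47, 0.0, 0.005, -0.0], 'tcp_pos': [0.14, 0.558, 0.404], 'tcp_rot': [-3.14, -0.0, 2.896], 'ft_force': [0.256, 0.158, -0.626], 'torque': [-0.088, 0.025, -0.04], 'finger_force': 0.0, 'width': 0.086}
```

View pics/scene0.png

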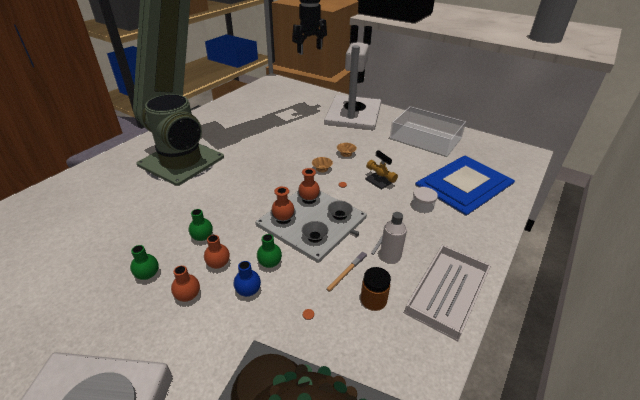

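View pics/top0.png

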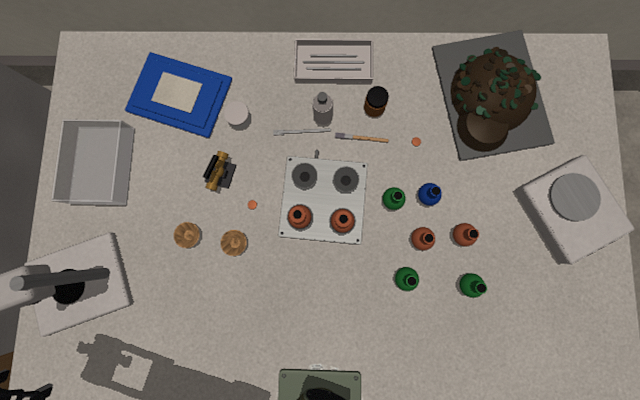

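The scene view shows two plain terracotta pots at (217,254) and (185,286), two flanged pots on the stand at (283,207) and (309,187), rests at (322,164) and (346,150), and the valve at (381,170). In the top view the plain pots are at (423,238) and (465,235), the flanged pots at (300,216) and (343,220), the free dishes at (304,176) and (346,180), the rests at (187,235) and (234,242), and the valve at (219,172). Next I'll look at enlarged crops.

```bash
cat > h.py <<'E'
import numpy as np,cv2
from plant import r
C={}
for n in ("scene","top"):
    z=np.load(f"cal_{n}.npz");C[n]=(z["K"],z["T"])
def P(n):
    K,T=C[n];return K@np.linalg.inv(T)[:3]
def tri(s,t):
    X=cv2.triangulatePoints(P("scene"),P("top"),np.float64(s).reshape(2,1),np.float64(t).reshape(2,1))[:,0]
    X=X[:3]/X[3];return X,[np.linalg.norm(proj(n,X)-p).round(1) for n,p in(("scene",s),("top",t))]
def proj(n,X):
    x=P(n)@np.r_[X,1];return x[:2]/x[2]
def onz(n,p,z):
    K,T=C[n];d=T[:3,:3]@np.linalg.solve(K,np.r_[p,1]);o=T[:3,3];return o+d*(z-o[2])/d[2]
def crop(n,x,y,w,h,f,name):
    im=r.get_image(n)["color"][y:y+h,x:x+w,::-1];im=cv2.resize(im,None,fx=f,fy=f,interpolation=cv2.INTER_CUBIC)
    for i in range(0,w,20):cv2.putText(im,str(x+i),(i*f,9),0,.3,(255,255,0),1);cv2.line(im,(i*f,10),(i*f,14),(255,255,0),1)
    for i in range(0,h,20):cv2.putText(im,str(y+i),(0,i*f+3),0,.3,(255,255,0),1)
    cv2.imwrite(f"pics/{name}.png",im)
E
python3 -c "
from h import *
crop('top',170,140,320,150,2,'t1') if 0 else None
crop('top',170,145,200,115,4,'t1')
crop('scene',160,140,250,170,3,'s1')
im=cv2.imread('pics/top0.png')
a=np.zeros((600,800,3),np.uint8)
for n in('top','scene'):
  im=cv2.imread(f'pics/{n}0.png');h=cv2.cvtColor(im,cv2.COLOR_BGR2HSV)
  m=((h[...,0]<9)|(h[...,0]>174))&(h[...,1]>120)&(h[...,2]>40)
  k,l,st,ce=cv2.connectedComponentsWithStats(m.astype(np.uint8))
  for i in range(1,k):
    if st[i,4]>60:print(n,st[i].tolist(),ce[i].round(1))
"
```

```text
top [288, 205, 23, 23, 279] [299.3 216.4]
top [331, 209, 23, 23, 284] [341.8 220.6]
top [453, 224, 25, 22, 279] [463.7 234.5]
top [412, 228, 23, 22, 262] [422.3 238.3]
scene [299, 168, 20, 32, 410] [308.5 185.7]
scene [272, 187, 22, 33, 466] [282.2 205.2]
scene [204, 235, 25, 33, 516] [216.  253.9]
scene [171, 266, 29, 35, 612] [184.6 286. ]
```

View pics/t1.png

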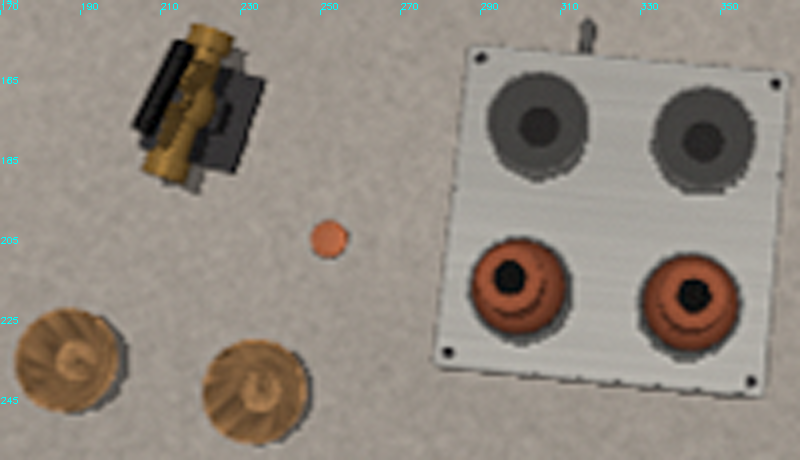

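View pics/s1.png

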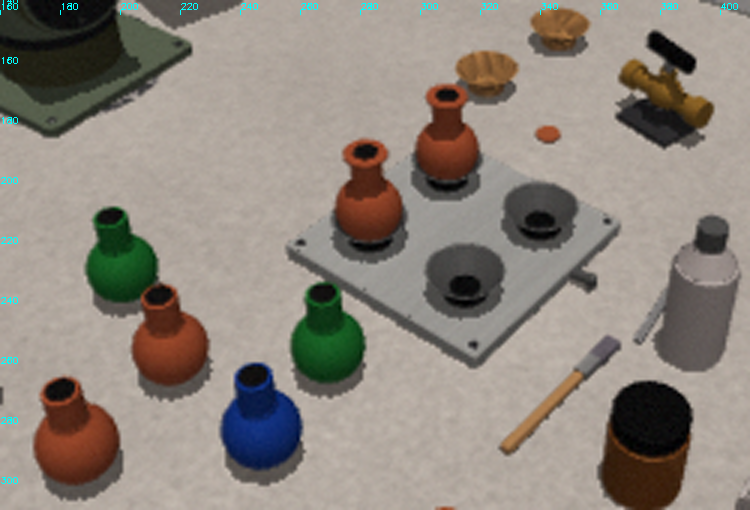

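The crops give these positions.

| Item | Top view | Scene view |
|---|---|---|
| Flanged pot mouths | (297.8,214.2), (343.5,218.7) | (308.7,171.7), (281.7,190.7) |
| Free dishes | (304.7,176.5), (345.8,180) | (340,210), (315,231.7) |
| Rests | (187,235), (234,242.7) | (346.3,149), (322.3,162.3) |
| Valve bar centre | (210.2,166.5) | (383.7,157.3) |

The bar lies nearly along the pipe, so the valve is open.

```bash
cat >> h.py <<'E'
def holes(n,im=None):
    "centres of dark pot mouths touching red"
    if im is None: im=r.get_image(n)["color"][:,:,::-1]
    h=cv2.cvtColor(im,cv2.COLOR_BGR2HSV)
    red=(((h[...,0]<9)|(h[...,0]>174))&(h[...,1]>120)&(h[...,2]>40)).astype(np.uint8)
    cl=cv2.morphologyEx(red,cv2.MORPH_CLOSE,cv2.getStructuringElement(cv2.MORPH_ELLIPSE,(11,11)))
    k,l,st,ce=cv2.connectedComponentsWithStats(((h[...,2]<35)&(cl>0)).astype(np.uint8))
    return [(ce[i].round(1).tolist(),int(st[i,4])) for i in range(1,k) if st[i,4]>12]
E
python3 -c "
from h import *
np.set_printoptions(precision=4,suppress=True)
for n in('top','scene'):print(n,holes(n,cv2.imread(f'pics/{n}0.png')))
L={'driedL':((308.7,171.7),(297.8,214.2)),'driedR':((281.7,190.7),(343.5,218.7)),'dishL':((340,210),(304.7,176.5)),'dishR':((315,231.7),(345.8,180)),
'restL':((346.3,149),(187,235)),'restR':((322.3,162.3),(234,242.7)),'bar':((383.7,157.3),(210.2,166.5))}
for k,(s,t) in L.items():print(k,*tri(s,t))
e=[onz('top',(170+x/4,145+y/4),.095)for x,y in((184,42),(138,127))];print(e)
p=[onz('top',(170+x/4,145+y/4),.046)for x,y in((212,35),(165,165))];print(p)
for v in (e,p):d=v[1]-v[0];print(np.degrees(np.arctan2(d[1],d[0])),np.linalg.norm(d))
for n,q in {'dishL':(304.7,176.5),'dishR':(345.8,180)}.items():print(n,onz('top',q,.041))
for q in((187,235),(234,242.7)):print('rest',onz('top',q,.025))
"
```

```text
top [([297.0, 213.9], 46), ([343.1, 218.4], 47), ([473.3, 233.3], 45), ([428.7, 237.6], 46)]
scene [([308.6, 171.1], 17), ([281.5, 190.0], 20), ([212.6, 237.9], 33), ([179.8, 269.5], 45)]
driedL [0.485  0.0583 0.1132] [np.float64(0.6), np.float64(0.8)]
driedR [ 0.4766 -0.0507  0.1126] [np.float64(0.7), np.float64(0.9)]
dishL [0.5931 0.0513 0.0323] [np.float64(1.0), np.float64(1.2)]
dishR [ 0.5852 -0.0579  0.0319] [np.float64(0.9), np.float64(1.0)]
restL [0.4318 0.3599 0.0158] [np.float64(0.5), np.float64(0.7)]
restR [0.4153 0.2319 0.0236] [np.float64(0.9), np.float64(1.2)]
bar [0.6036 0.2872 0.0832] [np.float64(0.4), np.float64(0.5)]
[array([0.6285, 0.2696, 0.095 ]), array([0.5737, 0.2949, 0.095 ])]
[array([0.6456, 0.2673, 0.046 ]), array([0.5577, 0.2927, 0.046 ])]
155.24624424642002 0.060375661335759764
163.86858707627678 0.0915012141790886
dishL [0.5889 0.0486 0.041 ]
dishR [ 0.5814 -0.0593  0.041 ]
rest [0.4301 0.3551 0.025 ]
rest [0.4129 0.2295 0.025 ]
```

```bash
python3 -c "
from h import *
im=cv2.imread('pics/top0.png')
a=cv2.resize(im[150:200,195:245],None,fx=11,fy=11,interpolation=cv2.INTER_CUBIC)
b=cv2.resize(cv2.imread('pics/scene0.png')[140:190,360:410],None,fx=5,fy=11,interpolation=cv2.INTER_CUBIC)
for i in range(0,50,10):
  cv2.putText(a,str(195+i),(i*11,10),0,.35,(255,255,0),1);cv2.putText(a,str(150+i),(0,i*11+4),0,.35,(255,255,0),1);cv2.putText(b,str(360+i),(i*5,10),0,.35,(255,255,0),1);cv2.putText(b,str(140+i),(0,i*11+4),0,.35,(255,255,0),1)
cv2.imwrite('pics/v1.png',np.hstack([a,b]))"
```

```text
(no output)
```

View pics/v1.png

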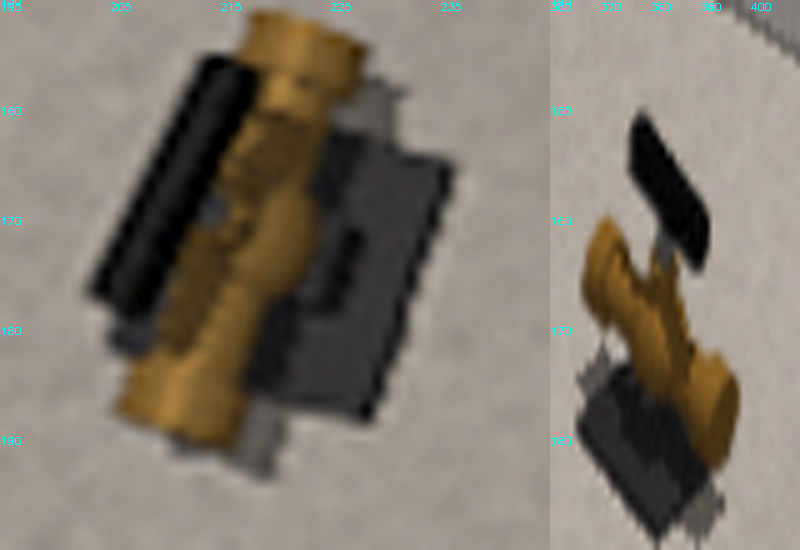

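The enlarged view shows the bar's far top edge running from about (213.2,154.5) to (202.8,176.2). The pipe ends are near (222,153) and (211,186), and the foot's edge runs (235.9,164.5) to (228.6,187.7). The bar stands about 7° clockwise of the pipe, so the valve is roughly 83° open. Next I'll refine these numbers and move over the valve.

```bash
python3 -c "
from h import *
np.set_printoptions(precision=4,suppress=True)
q=lambda x,y:(195+x/11-.5,150+y/11-.5)
def ang(a,b,z):
  d=onz('top',q(*a),z)-onz('top',q(*b),z);return np.degrees(np.arctan2(d[1],d[0])),np.linalg.norm(d)
print('bar',ang((205,55),(90,293),.095));print('pipe',ang((245,40),(118,405),.036),ang((365,65),(240,440),.036));print('foot',ang((455,165),(375,420),.005))
# bar top centre: top face corners
print('barc',onz('top',q(172,185),.090),[onz('top',q(*a),.095) for a in((205,55),(90,293))])
for s,t in(((179.8,269.5),(473.3,233.3)),((212.6,237.9),(428.7,237.6)),((308.6,171.1),(297,213.9)),((281.5,190),(343.1,218.4))):print(*tri(s,t))
"
```

```text
bar (np.float64(-21.978979122385446), np.float64(0.06019430641171236))
pipe (np.float64(-15.292757554498223), np.float64(0.09407287798431983)) (np.float64(-14.78305384080893), np.float64(0.09609857493977461))
foot (np.float64(-13.995487088458857), np.float64(0.06697124913703642))
barc [0.6016 0.2843 0.09  ] [array([0.631, 0.277, 0.095]), array([0.5752, 0.2996, 0.095 ])]
[ 0.4491 -0.3638  0.0884] [np.float64(0.6), np.float64(0.6)]
[ 0.4365 -0.2573  0.0884] [np.float64(0.5), np.float64(0.5)]
[0.4848 0.0595 0.1146] [np.float64(0.3), np.float64(0.4)]
[ 0.4766 -0.0502  0.1146] [np.float64(0.5), np.float64(0.6)]
```

Emit:
jog_arm --pt "1 58 -34 0 0 0 -0.024" --pt "1 58 -34 0 0 0 -0.024" --pt "1 58 -34 0 0 0 -0.024" --pt "1 58 -34 0 0 0 -0.024" --pt "1 58 -34 0 0 0 -0.024" --pt "1 58 -34 0 0 0 -0.024" --pt "1 58 -34 0 0 0 -0.024" --pt "1 58 -34 0 0 0 -0.024" --pt "1 0 0 0 0 0 0" --pt "1 0 0 0 0 0 0"

```text
time: 1.45
tcp_pos: [0.5711, 0.3048, 0.4041]
tcp_rot: [-3.141, -0.001, 2.703]
ft_force: [0.4, 0.6, 0.6]
width: 0.0857
finger_force: 0.0
```

Emit:
jog_arm --pt "1 31 -20 0 0 0 0.055" --pt "1 0 0 -40 0 0 0" --pt "1 0 0 -40 0 0 0" --pt "1 0 0 -40 0 0 0" --pt "1 0 0 -38 0 0 0" --pt "0 0 0 0 0 0 0" --pt "0 0 0 0 0 0 0" --pt "0 0 0 0 0 0 0" --pt "0 0 0 0 0 0 0" --pt "0 0 0 0 0 0 0"

```text
time: 2.7
tcp_pos: [0.6025, 0.2851, 0.2485]
tcp_rot: [3.139, 0.002, 2.759]
ft_force: [-0.8, -0.7, 6.0]
width: 0.0108
finger_force: 60.0
```

Emit:
jog_arm --pt "0 0 0 0 0 0 -0.16" --pt "0 0 0 0 0 0 -0.16" --pt "0 0 0 0 0 0 -0.16" --pt "0 0 0 0 0 0 -0.16" --pt "0 0 0 0 0 0 -0.16" --pt "0 0 0 0 0 0 -0.16" --pt "0 0 0 0 0 0 -0.16" --pt "0 0 0 0 0 0 -0.16" --pt "0 0 0 0 0 0 0" --pt "0 0 0 0 0 0 0"

```text
time: 3.95
tcp_pos: [0.6024, 0.285, 0.2485]
tcp_rot: [3.14, -0.001, 1.478]
ft_force: [-1.4, 0.6, 6.0]
width: 0.0105
finger_force: 60.1
```

```bash
python3 -c "
from h import *
s=r.read_state();print(s['torque'].__repr__(),s['tcp_rot'])"
```

```text
array([-0.04714407,  0.26104358, -0.13010955]) [ 3.13974699e+00 -1.41737018e-03  1.47836174e+00]
```

Emit:
jog_arm --pt "0 0 0 0 0 0 -0.05" --pt "0 0 0 0 0 0 -0.05" --pt "0 0 0 0 0 0 -0.03" --pt "0 0 0 0 0 0 0" --pt "0 0 0 0 0 0 0"

```text
time: 4.58
tcp_pos: [0.6024, 0.285, 0.2485]
tcp_rot: [3.14, -0.002, 1.349]
ft_force: [-1.6, -0.3, 5.6]
width: 0.0106
finger_force: 60.2
```

```bash
python3 -c "
from h import *
s=r.read_state();print(s['torque'].__repr__(),s['tcp_rot'])"
```

```text
array([-0.0720448 ,  0.31454911, -0.06524467]) [ 3.14001490e+00 -1.51204161e-03  1.34853416e+00]
```

Emit:
jog_arm --pt "0 0 0 0 0 0 -0.03" --pt "0 0 0 0 0 0 -0.02" --pt "0 0 0 0 0 0 0"

```text
time: 4.95
tcp_pos: [0.6024, 0.2851, 0.2485]
tcp_rot: [3.14, -0.001, 1.3]
ft_force: [-2.4, 1.5, 6.2]
width: 0.0105
finger_force: 60.3
```

```bash
python3 -c "
from h import *
s=r.read_state();print(s['torque'].__repr__(),s['tcp_rot'])"
```

```text
array([-0.06157531,  0.31604634,  0.39952296]) [ 3.13977854e+00 -1.29488048e-03  1.30021783e+00]
```

Emit:
jog_arm --pt "0 0 0 0 0 0 -0.03" --pt "0 0 0 0 0 0 -0.02" --pt "0 0 0 0 0 0 0"

```text
time: 5.32
tcp_pos: [0.6023, 0.2852, 0.2486]
tcp_rot: [3.139, -0.001, 1.254]
ft_force: [-1.0, 0.2, 6.6]
width: 0.0107
finger_force: 70.0
```

```bash
python3 -c "
from h import *
s=r.read_state();print(s['torque'].__repr__(),s['tcp_rot'])"
```

```text
array([0.0374905 , 0.32813498, 1.48305362]) [ 3.13901546e+00 -6.01833402e-04  1.25432826e+00]
```

The valve is against its stop: the torque rises from yaw ≈1.313 on, which agrees with the camera's 75.2°. Now I'll release it and go up to the left dried pot.

Emit:
jog_arm --pt "0 0 0 0 0 0 0.04" --pt "0 0 0 0 0 0 0" --pt "1 0 0 0 0 0 0" --pt "1 0 0 0 0 0 0" --pt "1 0 0 0 0 0 0" --pt "1 0 0 40 0 0 0" --pt "1 0 0 50 0 0 0" --pt "1 0 0 50 0 0 0" --pt "1 0 0 20 0 0 0" --pt "1 0 0 0 0 0 0"

```text
time: 6.58
tcp_pos: [0.6024, 0.2848, 0.4086]
tcp_rot: [3.139, -0.003, 1.289]
ft_force: [0.3, 0.7, 0.0]
width: 0.0856
finger_force: 0.0
```

Emit:
jog_arm --pt "1 -24 -45 0 0 0 0" --pt "1 -24 -45 0 0 0 0" --pt "1 -24 -45 0 0 0 0" --pt "1 -23 -45 0 0 0 0" --pt "1 -23 -45 0 0 0 0" --pt "1 0 0 0 0 0 0" --pt "1 0 0 -20 0 0 0" --pt "1 0 0 0 0 0 0"

```text
time: 7.58
tcp_pos: [0.4841, 0.0603, 0.3845]
tcp_rot: [-3.137, 0.001, 1.289]
ft_force: [-0.0, -0.1, 0.8]
width: 0.086
finger_force: 0.0
```

```bash
python3 -c "
from h import *
for n in('top','scene'):print(n,holes(n))
crop('scene',160,140,250,170,3,'s2')"
```

```text
top [([343.1, 218.3], 46), ([473.2, 233.2], 44), ([428.7, 237.5], 45)]
scene [([308.5, 171.4], 22), ([281.5, 190.0], 20), ([212.6, 237.9], 33), ([179.8, 269.5], 45)]
```

View pics/s2.png

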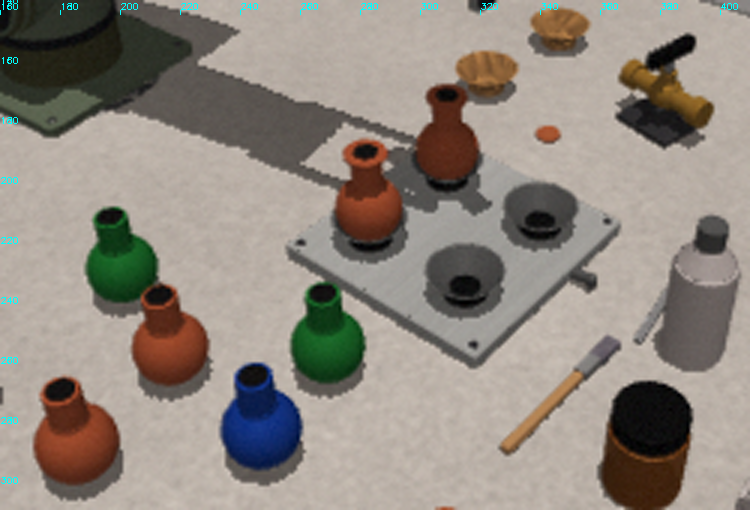

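The scene crop shows the handle now across the pipe (crop (671,50)), with all pots unmoved. Next I'll descend and grip the left dried pot by its lip.

Emit:
jog_arm --pt "1 0 0 -40 0 0 0" --pt "1 0 0 -40 0 0 0" --pt "1 0 0 -30 0 0 0" --pt "1 0 0 -10 0 0 0" --pt "0 0 0 0 0 0 0" --pt "0 0 0 0 0 0 0" --pt "0 0 0 0 0 0 0" --pt "0 0 0 0 0 0 0" --pt "0 0 0 0 0 0 0"

```text
time: 8.85
tcp_pos: [0.4846, 0.0599, 0.2683]
tcp_rot: [3.139, -0.001, 1.289]
ft_force: [-2.1, 2.1, 5.5]
width: 0.0356
finger_force: 59.2
```

Emit:
jog_arm --pt "0 0 0 15 0 0 0" --pt "0 0 0 25 0 0 0" --pt "0 0 0 30 0 0 0" --pt "0 0 0 30 0 0 0" --pt "0 0 0 20 0 0 0" --pt "0 0 0 0 0 0 0"

```text
time: 9.6
tcp_pos: [0.4844, 0.0599, 0.3882]
tcp_rot: [3.138, -0.001, 1.289]
ft_force: [-0.8, 0.3, -2.9]
width: 0.0356
finger_force: 60.2
```

```bash
python3 -c "
from h import *
crop('scene',200,100,210,150,3,'s3')"
```

```text
(no output)
```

View pics/s3.png

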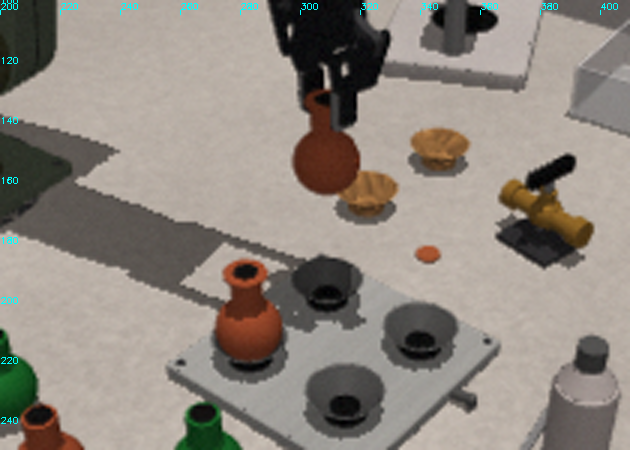

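The pot hangs upright at the gripper, at crop (327,160). Next I'll move it to the far cork rest.

Emit:
jog_arm --pt "0 -6 33 0 0 0 0" --pt "0 -6 33 0 0 0 0" --pt "0 -6 33 0 0 0 0" --pt "0 -6 33 0 0 0 0" --pt "0 -6 33 0 0 0 0" --pt "0 -6 33 0 0 0 0" --pt "0 -6 33 0 0 0 0" --pt "0 -6 33 0 0 0 0" --pt "0 -6 33 0 0 0 0" --pt "0 0 0 0 0 0 0"

```text
time: 10.9
tcp_pos: [0.4296, 0.3586, 0.3848]
tcp_rot: [-3.14, 0.002, 1.292]
ft_force: [-0.7, -0.7, -2.1]
width: 0.0361
finger_force: 48.1
```

Emit:
jog_arm --pt "0 0 0 -35 0 0 0" --pt "0 0 0 -35 0 0 0" --pt "0 0 0 -30 0 0 0" --pt "0 0 0 -15 0 0 0" --pt "0 0 0 -10 0 0 0" --pt "0 0 0 0 0 0 0" --pt "0 0 0 0 0 0 0"

```text
time: 11.78
tcp_pos: [0.4306, 0.3571, 0.2627]
tcp_rot: [3.14, -0.002, 1.289]
ft_force: [-0.5, -0.5, -2.2]
width: 0.0355
finger_force: 60.1
```

Emit:
jog_arm --pt "0 0 0 -4 0 0 0" --pt "0 0 0 -3 0 0 0" --pt "0 0 0 -2 0 0 0" --pt "0 0 0 0 0 0 0" --pt "0 0 0 0 0 0 0"

```text
time: 12.4
tcp_pos: [0.431, 0.3574, 0.254]
tcp_rot: [3.139, -0.003, 1.289]
ft_force: [1.4, 1.6, 6.2]
width: 0.0357
finger_force: 60.7
```

```bash
python3 -c "
from h import *
crop('scene',280,100,100,80,6,'s4')"
```

```text
(no output)
```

View pics/s4.png

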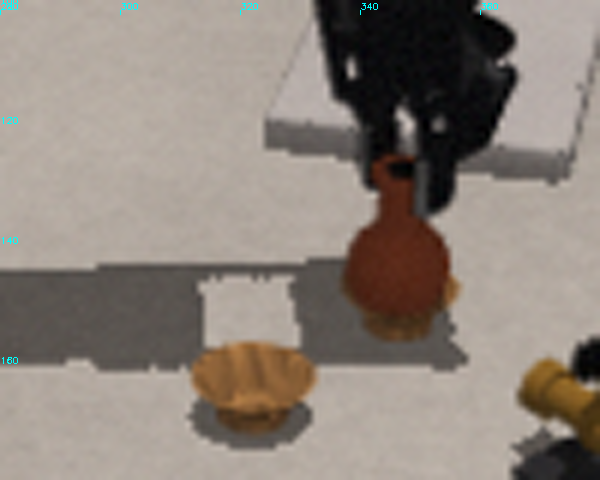

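The pot sits in the rest at scene pixel (347,145). Contact force is there, so I'll release and lift.

Emit:
jog_arm --pt "0.55 0 0 0 0 0 0" --pt "0.6 0 0 0 0 0 0" --pt "1 0 0 0 0 0 0" --pt "1 0 0 0 0 0 0" --pt "1 0 0 30 0 0 0" --pt "1 0 0 50 0 0 0" --pt "1 0 0 50 0 0 0" --pt "1 0 0 0 0 0 0"

```text
time: 13.45
tcp_pos: [0.4308, 0.3573, 0.3871]
tcp_rot: [3.136, -0.008, 1.289]
ft_force: [0.5, 0.4, -0.7]
width: 0.0854
finger_force: 0.0
```

Emit:
jog_arm --pt "1 5 -51 0 0 0 0" --pt "1 6 -51 0 0 0 0" --pt "1 6 -51 0 0 0 0" --pt "1 6 -51 0 0 0 0" --pt "1 6 -51 0 0 0 0" --pt "1 6 -51 0 0 0 0" --pt "1 6 -51 0 0 0 0" --pt "1 5 -51 0 0 0 0" --pt "1 0 0 0 0 0 0"

```text
time: 14.58
tcp_pos: [0.4761, -0.0538, 0.3814]
tcp_rot: [-3.14, 0.001, 1.284]
ft_force: [-0.6, 0.5, 0.4]
width: 0.0854
finger_force: 0.0
```

```bash
python3 -c "
from h import *
np.set_printoptions(precision=4,suppress=True)
t=holes('top');s=holes('scene');print(t,s)
for a,_ in s:
  for b,_ in t:
    X,e=tri(a,b)
    if max(e)<1.5:print(X,e)
print(r.read_state()['tcp_pos'])"
```

```text
[([172.7, 231.8], 42), ([473.2, 233.2], 44), ([428.7, 237.5], 45)] [([281.4, 190.1], 28), ([212.6, 237.9], 33), ([179.8, 269.5], 45)]
[ 0.4366 -0.2574  0.0885] [np.float64(0.5), np.float64(0.5)]
[ 0.4492 -0.3637  0.0884] [np.float64(0.5), np.float64(0.5)]
[ 0.4759 -0.0513  0.3817]
```

Emit:
jog_arm --pt "1 1 1 -40 0 0 0" --pt "1 0 0 -40 0 0 0" --pt "1 0 0 -26 0 0 0" --pt "1 0 0 -10 0 0 0" --pt "0 0 0 0 0 0 0" --pt "0 0 0 0 0 0 0" --pt "0 0 0 0 0 0 0" --pt "0 0 0 0 0 0 0" --pt "0 0 0 0 0 0 0"

```text
time: 15.8
tcp_pos: [0.4775, -0.0502, 0.2681]
tcp_rot: [3.139, -0.001, 1.289]
ft_force: [-1.0, 0.6, 5.0]
width: 0.0354
finger_force: 59.1
```

```bash
python3 -c "
from h import *
print(onz('top',(172.7,231.8),.0985),tri((346.3-.0,137.5),(172.7,231.8)), holes('scene'))"
```

```text
[0.43562793 0.36188591 0.0985    ] (array([0.43038973, 0.37477784, 0.05630958]), [np.float64(2.1), np.float64(3.2)]) [([212.6, 237.9], 33), ([179.8, 269.4], 44)]
```

Emit:
jog_arm --pt "0 0 0 15 0 0 0" --pt "0 0 0 25 0 0 0" --pt "0 0 0 30 0 0 0" --pt "0 0 0 30 0 0 0" --pt "0 0 0 20 0 0 0" --pt "0 0 0 0 0 0 0"

```text
time: 16.6
tcp_pos: [0.4774, -0.0502, 0.3881]
tcp_rot: [3.138, -0.001, 1.289]
ft_force: [0.0, -0.1, -2.2]
width: 0.0355
finger_force: 60.2
```

Emit:
jog_arm --pt "0 -6 31 0 0 0 0" --pt "0 -7 31 0 0 0 0" --pt "0 -7 31 0 0 0 0" --pt "0 -7 31 0 0 0 0" --pt "0 -7 31 0 0 0 0" --pt "0 -7 31 0 0 0 0" --pt "0 -7 31 0 0 0 0" --pt "0 -7 33 0 0 0 0" --pt "0 -6 32 0 0 0 0" --pt "0 0 0 0 0 0 0"

```text
time: 17.85
tcp_pos: [0.4157, 0.2332, 0.3854]
tcp_rot: [-3.14, 0.001, 1.292]
ft_force: [0.1, -0.4, -1.9]
width: 0.0356
finger_force: 60.2
```

Emit:
jog_arm --pt "0 0 0 -35 0 0 0" --pt "0 0 0 -35 0 0 0" --pt "0 0 0 -30 0 0 0" --pt "0 0 0 -15 0 0 0" --pt "0 0 0 -10 0 0 0" --pt "0 0 0 -4 0 0 0" --pt "0 0 0 -2 0 0 0" --pt "0 0 0 -2 0 0 0" --pt "0 0 0 0 0 0 0"

```text
time: 18.98
tcp_pos: [0.4163, 0.2319, 0.254]
tcp_rot: [3.141, -0.0, 1.289]
ft_force: [0.4, 0.2, -1.6]
width: 0.0358
finger_force: 60.2
```

Emit:
jog_arm --pt "0 0 0 -1.5 0 0 0" --pt "0 0 0 -1 0 0 0" --pt "0 0 0 0 0 0 0"

```text
time: 19.35
tcp_pos: [0.4166, 0.2325, 0.2524]
tcp_rot: [3.14, -0.003, 1.288]
ft_force: [-1.9, 2.3, 5.1]
width: 0.0358
finger_force: 60.8
```

Emit:
jog_arm --pt "0.55 0 0 0 0 0 0" --pt "0.6 0 0 0 0 0 0" --pt "1 0 0 0 0 0 0" --pt "1 0 0 0 0 0 0" --pt "1 0 0 30 0 0 0" --pt "1 0 0 50 0 0 0" --pt "1 0 0 50 0 0 0" --pt "1 0 0 0 0 0 0"

```text
time: 20.35
tcp_pos: [0.417, 0.2323, 0.3851]
tcp_rot: [3.135, -0.006, 1.289]
ft_force: [0.2, -0.1, -0.5]
width: 0.0854
finger_force: 0.0
```

Emit:
jog_arm --pt "1 2 -58 0 0 0 0" --pt "1 2 -58 0 0 0 0" --pt "1 2 -58 0 0 0 0" --pt "1 2 -58 0 0 0 0" --pt "1 3 -58 0 0 0 0" --pt "1 3 -58 0 0 0 0" --pt "1 3 -58 0 0 0 0" --pt "1 3 -58 0 0 0 0" --pt "1 0 0 0 0 0 0"

```text
time: 21.48
tcp_pos: [0.436, -0.2353, 0.3796]
tcp_rot: [-3.14, 0.0, 1.284]
ft_force: [0.1, -0.4, -0.7]
width: 0.0852
finger_force: 0.0
```

```bash
python3 -c "
from h import *
np.set_printoptions(precision=4,suppress=True)
t=holes('top');s=holes('scene');print(t,s)
for a,_ in s:
  for b,_ in t:
    X,e=tri(a,b)
    if max(e)<1.5:print(X,e)
for q in t[:2]:print(onz('top',q[0],.0985))
print(r.read_state()['tcp_pos'])
crop('scene',290,110,130,90,6,'s5')"
```

```text
[([172.7, 231.8], 42), ([429.0, 237.5], 55), ([224.2, 241.3], 46)] [([213.4, 238.5], 22), ([179.8, 269.5], 45)]
[ 0.4376 -0.2576  0.0872] [np.float64(1.0), np.float64(1.0)]
[0.4356 0.3619 0.0985]
[ 0.4356 -0.2563  0.0985]
[ 0.4358 -0.2323  0.3799]
```

View pics/s5.png

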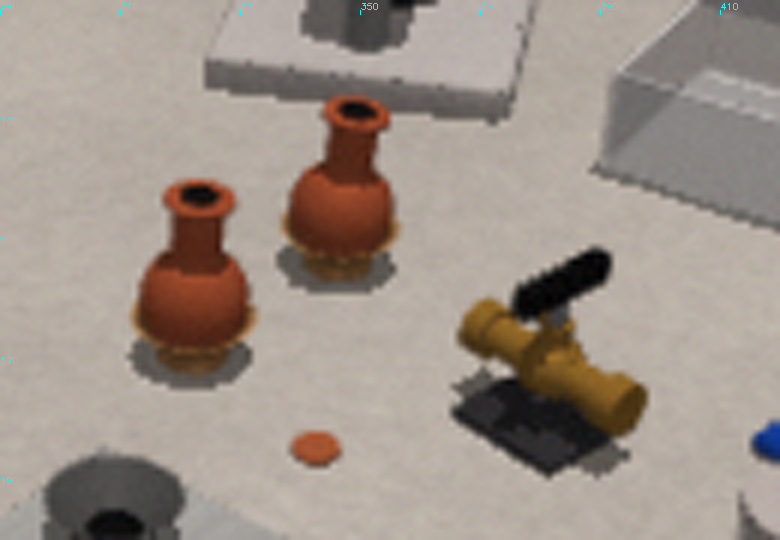

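The scene crop shows both dried pots seated in the rests and the handle across the pipe. The far pot, with its mouth at crop (357,112), seems to lean a little. I'll measure the lean.

```bash
python3 -c "
from h import *
np.set_printoptions(precision=4,suppress=True)
for s,t,c in(((349,128.2),(172.7,231.8),(187,235)),((323,142),(224.2,241.3),(234,242.7))):
  X,e=tri(s,t);print(X,e,onz('top',c,.025))
im=r.get_image('scene')['color'][:,:,::-1]
h=cv2.cvtColor(im,cv2.COLOR_BGR2HSV)
red=((h[...,0]<9)|(h[...,0]>174))&(h[...,1]>120)&(h[...,2]>40)
for (x0,x1,y0,y1) in((330,362,120,160),(306,340,136,176)):
  for y in range(y0,y1,1):
    x=np.flatnonzero(red[y,x0:x1])
    if len(x):print(y,x.min()+x0,x.max()+x0,end='; ')
  print()
K=P('scene')
for b in((.431,.359),(.4155,.232)):
  print([proj('scene',np.r_[b,.0065+z]).round(1).tolist() for z in(30,70,92)] if 0 else [proj('scene',np.r_[b,.0065+z/1e3]).round(1).tolist() for z in(30,70,92)])
"
```

```text
[0.4362 0.3631 0.0967] [np.float64(0.2), np.float64(0.3)] [0.4301 0.3551 0.025 ]
[0.4165 0.2349 0.0988] [np.float64(0.3), np.float64(0.5)] [0.4129 0.2295 0.025 ]
126 345 350; 127 344 353; 128 344 354; 129 344 354; 130 345 354; 131 346 352; 132 345 352; 133 345 352; 134 345 351; 135 345 351; 136 345 351; 137 343 351; 138 341 351; 139 340 352; 140 340 353; 141 339 354; 142 339 354; 143 339 354; 144 339 354; 145 339 354; 146 340 354; 147 339 354; 148 341 353; 149 340 353; 150 341 352; 151 344 351; 156 330 330; 157 330 330; 158 330 330; 159 330 330; 
140 321 325; 141 318 339; 142 318 339; 143 318 339; 144 318 339; 145 319 339; 146 319 326; 147 319 339; 148 319 326; 149 319 326; 150 319 326; 151 319 326; 152 317 327; 153 316 328; 154 315 329; 155 314 329; 156 314 330; 157 314 330; 158 314 330; 159 314 330; 160 314 330; 161 314 330; 162 314 330; 163 314 329; 164 315 329; 165 316 328; 166 317 327; 167 320 320; 
[[345.8, 144.0], [346.5, 133.7], [346.9, 127.8]]
[[321.6, 159.1], [321.8, 148.5], [321.9, 142.4]]
```

The near pot is upright. The far one leans about 3°, so I'll re-seat it later with the air still off. First I'll take the near plain pot at (0.4366, -0.2574).

Emit:
jog_arm --pt "0.8 1 -25 0 0 0 0" --pt "0.8 0 0 0 0 0 0" --pt "0.8 0 0 -40 0 0 0" --pt "0.8 0 0 -40 0 0 0" --pt "0.8 0 0 -40 0 0 0" --pt "0.8 0 0 -20 0 0 0" --pt "0.8 0 0 -10 0 0 0" --pt "0.8 0 0 0 0 0 0"

```text
time: 22.68
tcp_pos: [0.4374, -0.2564, 0.2312]
tcp_rot: [-3.141, -0.0, 1.29]
ft_force: [-0.3, 0.5, 0.3]
width: 0.0684
finger_force: 0.0
```

Emit:
jog_arm --pt "0 0 0 0 0 0 0" --pt "0 0 0 0 0 0 0" --pt "0 0 0 0 0 0 0" --pt "0 0 0 0 0 0 0" --pt "0 0 0 10 0 0 0" --pt "0 0 0 30 0 0 0" --pt "0 0 0 40 0 0 0" --pt "0 0 0 40 0 0 0" --pt "0 0 0 30 0 0 0" --pt "0 0 0 0 0 0 0"

```text
time: 23.92
tcp_pos: [0.4375, -0.2573, 0.3837]
tcp_rot: [3.136, 0.002, 1.289]
ft_force: [-0.2, 0.8, -3.4]
width: 0.0261
finger_force: 59.6
```

Emit:
jog_arm --pt "0 5 35 0 0 0 0" --pt "0 5 35 0 0 0 0" --pt "0 5 35 0 0 0 0" --pt "0 5 35 0 0 0 0" --pt "0 5 35 0 0 0 0" --pt "0 5 35 0 0 0 0" --pt "0 5 35 0 0 0 0" --pt "0 6 36 0 0 0 0" --pt "0 6 36 0 0 0 0" --pt "0 0 0 0 0 0 0"

```text
time: 25.18
tcp_pos: [0.484, 0.0616, 0.3794]
tcp_rot: [-3.139, 0.001, 1.292]
ft_force: [0.5, 0.1, -2.4]
width: 0.0264
finger_force: 59.5
```

Emit:
jog_arm --pt "0 0 0 -30 0 0 0" --pt "0 0 0 -30 0 0 0" --pt "0 0 0 -30 0 0 0" --pt "0 0 0 -20 0 0 0" --pt "0 0 0 -10 0 0 0" --pt "0 0 0 -4 0 0 0" --pt "0 0 0 -2 0 0 0" --pt "0 0 0 0 0 0 0"

```text
time: 26.18
tcp_pos: [0.4844, 0.0598, 0.2557]
tcp_rot: [3.141, -0.0, 1.289]
ft_force: [0.1, -0.0, -1.8]
width: 0.0261
finger_force: 59.5
```

Emit:
jog_arm --pt "0 0 0 -1.5 0 0 0" --pt "0 0 0 -1 0 0 0" --pt "0 0 0 0 0 0 0"

```text
time: 26.55
tcp_pos: [0.4846, 0.0599, 0.2546]
tcp_rot: [3.139, -0.001, 1.289]
ft_force: [-2.1, -0.4, 9.5]
width: 0.0263
finger_force: 61.1
```

Emit:
jog_arm --pt "0.45 0 0 0 0 0 0" --pt "0.5 0 0 0 0 0 0" --pt "0.8 0 0 0 0 0 0" --pt "0.8 0 0 0 0 0 0" --pt "0.8 0 0 30 0 0 0" --pt "0.8 0 0 50 0 0 0" --pt "0.8 0 0 50 0 0 0" --pt "0.8 0 0 0 0 0 0"

```text
time: 27.55
tcp_pos: [0.4851, 0.0599, 0.3866]
tcp_rot: [3.133, -0.003, 1.289]
ft_force: [0.5, -0.3, -0.2]
width: 0.0681
finger_force: 0.0
```

Emit:
jog_arm --pt "0.8 -4 -47 0 0 0 0" --pt "0.8 -4 -47 0 0 0 0" --pt "0.8 -4 -47 0 0 0 0" --pt "0.8 -4 -47 0 0 0 0" --pt "0.8 -4 -47 0 0 0 0" --pt "0.8 -4 -47 0 0 0 0" --pt "0.8 -4 -47 0 0 0 0" --pt "0.8 -4 -47 0 0 0 0" --pt "0.8 -4 -48 0 0 0 0" --pt "0.8 0 0 0 0 0 0"

```text
time: 28.8
tcp_pos: [0.4477, -0.3668, 0.3807]
tcp_rot: [-3.139, -0.0, 1.285]
ft_force: [-0.4, -0.9, -0.2]
width: 0.0686
finger_force: 0.0
```

```bash
python3 -c "
from h import *
np.set_printoptions(precision=4,suppress=True)
t=holes('top');s=holes('scene');print(t,s)
for a,_ in s:
  for b,_ in t:
    X,e=tri(a,b)
    if max(e)<1.5:print(X,e)
print(r.read_state()['tcp_pos'])"
```

```text
[([297.4, 213.8], 45), ([172.7, 231.8], 42), ([473.5, 233.3], 51), ([224.2, 241.3], 46)] [([179.6, 269.8], 53)]
[ 0.4491 -0.3644  0.088 ] [np.float64(0.6), np.float64(0.6)]
[ 0.448  -0.364   0.3812]
```

Emit:
jog_arm --pt "0.8 1 0 -40 0 0 0" --pt "0.8 0 0 -40 0 0 0" --pt "0.8 0 0 -40 0 0 0" --pt "0.8 0 0 -20 0 0 0" --pt "0.8 0 0 -11 0 0 0" --pt "0.8 0 0 0 0 0 0" --pt "0 0 0 0 0 0 0" --pt "0 0 0 0 0 0 0" --pt "0 0 0 0 0 0 0" --pt "0 0 0 0 0 0 0"

```text
time: 30.15
tcp_pos: [0.4493, -0.3643, 0.2329]
tcp_rot: [3.14, 0.001, 1.289]
ft_force: [-1.5, 0.9, 6.2]
width: 0.0267
finger_force: 58.8
```

Emit:
jog_arm --pt "0 0 0 10 0 0 0" --pt "0 0 0 30 0 0 0" --pt "0 0 0 40 0 0 0" --pt "0 0 0 40 0 0 0" --pt "0 0 0 30 0 0 0" --pt "0 0 0 0 0 0 0"

```text
time: 30.9
tcp_pos: [0.4495, -0.3644, 0.3842]
tcp_rot: [3.136, 0.002, 1.289]
ft_force: [0.7, 0.6, -3.6]
width: 0.0265
finger_force: 59.5
```

To dish at (0.4766, -0.0502): dx +27, dy +314.

Emit:
jog_arm --pt "0 3 35 0 0 0 0" --pt "0 3 35 0 0 0 0" --pt "0 3 35 0 0 0 0" --pt "0 3 35 0 0 0 0" --pt "0 3 35 0 0 0 0" --pt "0 3 35 0 0 0 0" --pt "0 3 35 0 0 0 0" --pt "0 3 35 0 0 0 0" --pt "0 3 34 0 0 0 0" --pt "0 0 0 0 0 0 0"

```text
time: 32.15
tcp_pos: [0.4758, -0.0485, 0.38]
tcp_rot: [-3.138, 0.0, 1.292]
ft_force: [-0.4, -0.4, -2.1]
width: 0.0262
finger_force: 59.5
```

Emit:
jog_arm --pt "0 0 0 -30 0 0 0" --pt "0 0 0 -30 0 0 0" --pt "0 0 0 -30 0 0 0" --pt "0 0 0 -20 0 0 0" --pt "0 0 0 -10 0 0 0" --pt "0 0 0 -4 0 0 0" --pt "0 0 0 -2 0 0 0" --pt "0 0 0 0 0 0 0"

```text
time: 33.15
tcp_pos: [0.4764, -0.0502, 0.2562]
tcp_rot: [3.14, -0.0, 1.289]
ft_force: [-0.4, -0.2, -1.6]
width: 0.0262
finger_force: 59.5
```

Emit:
jog_arm --pt "0 0 0 -1 0 0 0" --pt "0 0 0 -1 0 0 0" --pt "0 0 0 0 0 0 0"

```text
time: 33.52
tcp_pos: [0.4764, -0.0502, 0.2554]
tcp_rot: [3.14, 0.0, 1.289]
ft_force: [-2.7, -0.5, 9.0]
width: 0.0265
finger_force: 60.9
```

Emit:
jog_arm --pt "0.45 0 0 0 0 0 0" --pt "0.5 0 0 0 0 0 0" --pt "1 0 0 0 0 0 0" --pt "1 0 0 0 0 0 0" --pt "1 0 0 30 0 0 0" --pt "1 0 0 50 0 0 0" --pt "1 0 0 50 0 0 0" --pt "1 0 0 0 0 0 0"

```text
time: 34.52
tcp_pos: [0.4772, -0.0502, 0.3876]
tcp_rot: [3.132, -0.001, 1.289]
ft_force: [0.7, -0.4, -0.7]
width: 0.0853
finger_force: 0.0
```

Emit:
jog_arm --pt "1 -4 46 0 0 0 0" --pt "1 -4 46 0 0 0 0" --pt "1 -4 46 0 0 0 0" --pt "1 -5 46 0 0 0 0" --pt "1 -5 46 0 0 0 0" --pt "1 -5 46 0 0 0 0" --pt "1 -5 46 0 0 0 0" --pt "1 -5 45 0 0 0 0" --pt "1 -4 45 0 0 0 0" --pt "1 0 0 0 0 0 0"

```text
time: 35.78
tcp_pos: [0.4347, 0.3642, 0.3818]
tcp_rot: [-3.14, 0.002, 1.292]
ft_force: [-1.2, 0.1, -0.5]
width: 0.0853
finger_force: 0.0
```

```bash
python3 -c "
from h import *
np.set_printoptions(precision=4,suppress=True)
t=holes('top');s=holes('scene');print(t,s)
print(r.read_state()['tcp_pos'])
crop('scene',260,110,130,130,4,'s6')"
```

```text
[([297.3, 213.8], 44), ([343.3, 218.6], 46), ([172.7, 231.8], 46), ([224.2, 241.3], 46)] [([349.0, 128.0], 13), ([308.6, 172.8], 17), ([281.5, 191.4], 22)]
[0.435  0.3618 0.3823]
```

View pics/s6.png

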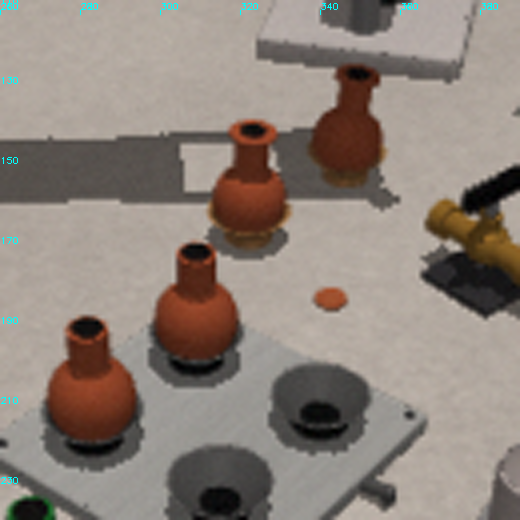

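The crop shows both plain pots upright in the stand's dishes, with mouths at (308.6,172.8) and (281.5,191.4). The far dried pot leans slightly, so I'll regrip it, lift a little and re-seat it centred.

Emit:
jog_arm --pt "1 0 0 -40 0 0 0" --pt "1 0 0 -40 0 0 0" --pt "1 0 0 -40 0 0 0" --pt "1 0 0 -10 0 0 0" --pt "1 0 0 0 0 0 0" --pt "0 0 0 0 0 0 0" --pt "0 0 0 0 0 0 0" --pt "0 0 0 0 0 0 0" --pt "0 0 0 0 0 0 0" --pt "0 0 0 0 0 0 0"

```text
time: 37.17
tcp_pos: [0.4356, 0.3622, 0.2553]
tcp_rot: [3.14, -0.002, 1.289]
ft_force: [-0.0, -0.8, 4.9]
width: 0.0356
finger_force: 59.2
```

Emit:
jog_arm --pt "0 0 0 5 0 0 0" --pt "0 0 0 10 0 0 0" --pt "0 0 0 10 0 0 0" --pt "0 -1.5 -1.5 0 0 0 0" --pt "0 0 0 0 0 0 0" --pt "0 0 0 0 0 0 0"

```text
time: 37.92
tcp_pos: [0.4336, 0.3603, 0.2784]
tcp_rot: [-3.141, 0.001, 1.289]
ft_force: [0.6, 0.7, -1.9]
width: 0.0354
finger_force: 60.0
```

```bash
python3 -c "
from h import *
im=r.get_image('scene')['color'][:,:,::-1]
h=cv2.cvtColor(im,cv2.COLOR_BGR2HSV)
red=((h[...,0]<9)|(h[...,0]>174))&(h[...,1]>110)&(h[...,2]>35)
for y in range(108,152,2):
    x=np.flatnonzero(red[y,334:362])
    if len(x):print(y,x.min()+334,x.max()+334,end='; ')
"
```

```text
120 344 350; 122 343 345; 124 344 349; 126 344 349; 128 344 349; 130 344 351; 132 341 351; 134 339 353; 136 338 353; 138 338 354; 140 338 354; 142 339 353; 144 340 352; 146 344 349;
```

The pot hangs upright now. I'll lower it.

Emit:
jog_arm --pt "0 0 0 -10 0 0 0" --pt "0 0 0 -8 0 0 0" --pt "0 0 0 -3 0 0 0" --pt "0 0 0 -1 0 0 0" --pt "0 0 0 0 0 0 0"

```text
time: 38.6
tcp_pos: [0.4341, 0.3607, 0.2574]
tcp_rot: [3.14, -0.002, 1.289]
ft_force: [0.9, 0.9, 3.3]
width: 0.0355
finger_force: 60.3
```

Emit:
jog_arm --pt "0 0 0 -1 0 0 0" --pt "0 0 0 0 0 0 0"

```text
time: 38.85
tcp_pos: [0.4343, 0.3609, 0.257]
tcp_rot: [3.14, -0.003, 1.289]
ft_force: [-0.0, 2.2, 6.4]
width: 0.0353
finger_force: 60.3
```

Emit:
jog_arm --pt "0 0 0 -1 0 0 0" --pt "0 0 0 0 0 0 0"

```text
time: 39.1
tcp_pos: [0.4345, 0.3612, 0.2565]
tcp_rot: [3.139, -0.005, 1.289]
ft_force: [1.5, 2.2, 8.0]
width: 0.0351
finger_force: 60.5
```

The cone pushes toward +x +y, so the true centre lies there. I'll ease up and shift.

Emit:
jog_arm --pt "0 0 0 8 0 0 0" --pt "0 1.5 2 0 0 0 0" --pt "0 0 0 0 0 0 0" --pt "0 0 0 -4 0 0 0" --pt "0 0 0 -3 0 0 0" --pt "0 0 0 0 0 0 0"

```text
time: 39.85
tcp_pos: [0.4355, 0.3623, 0.2557]
tcp_rot: [3.141, -0.0, 1.289]
ft_force: [1.8, -0.5, -1.3]
width: 0.0354
finger_force: 60.5
```

Emit:
jog_arm --pt "0 0 0 -1 0 0 0" --pt "0 0 0 0 0 0 0"

```text
time: 40.1
tcp_pos: [0.4356, 0.3625, 0.2554]
tcp_rot: [3.14, -0.001, 1.289]
ft_force: [0.6, -0.8, 4.2]
width: 0.0355
finger_force: 60.9
```

Emit:
jog_arm --pt "0 0 0 -1 0 0 0" --pt "0 0 0 0 0 0 0"

```text
time: 40.35
tcp_pos: [0.4357, 0.3626, 0.2553]
tcp_rot: [3.14, -0.002, 1.289]
ft_force: [0.6, -0.4, 9.4]
width: 0.0354
finger_force: 61.1
```

Emit:
jog_arm --pt "0.55 0 0 0 0 0 0" --pt "0.6 0 0 0 0 0 0" --pt "1 0 0 0 0 0 0" --pt "1 0 0 0 0 0 0" --pt "1 0 0 30 0 0 0" --pt "1 0 0 50 0 0 0" --pt "1 0 0 50 0 0 0" --pt "1 0 0 0 0 0 0"

```text
time: 41.35
tcp_pos: [0.4359, 0.3629, 0.3881]
tcp_rot: [3.136, -0.008, 1.289]
ft_force: [-0.3, 0.4, -1.5]
width: 0.0855
finger_force: 0.0
```

Emit:
jog_arm --pt "1 42 -19 0 0 0 0.006" --pt "1 42 -19 0 0 0 0.006" --pt "1 42 -19 0 0 0 0.006" --pt "1 41 -20 0 0 0 0.006" --pt "1 0 0 0 0 0 0" --pt "1 0 0 0 0 0 0"

```text
time: 42.1
tcp_pos: [0.6018, 0.2854, 0.3823]
tcp_rot: [-3.139, 0.001, 1.312]
ft_force: [0.3, 0.2, 0.3]
width: 0.0853
finger_force: 0.0
```

```bash
python3 -c "
from h import *
np.set_printoptions(precision=4,suppress=True)
t=holes('top');s=holes('scene');print(t,s)
for a,_ in s:
  for b,_ in t:
    X,e=tri(a,b)
    if max(e)<1.5:print(X,e)
print(r.read_state()['tcp_pos'])
crop('scene',290,110,130,90,6,'s7')"
```

```text
[([297.3, 213.8], 43), ([343.1, 218.6], 44), ([224.1, 241.4], 46)] [([322.8, 142.1], 14), ([308.5, 172.9], 16), ([281.3, 191.3], 23)]
[0.416  0.235  0.0982] [np.float64(0.2), np.float64(0.3)]
[0.4852 0.059  0.1091] [np.float64(0.2), np.float64(0.3)]
[ 0.4762 -0.0505  0.1105] [np.float64(0.4), np.float64(0.4)]
[0.6013 0.286  0.3832]
```

View pics/s7.png

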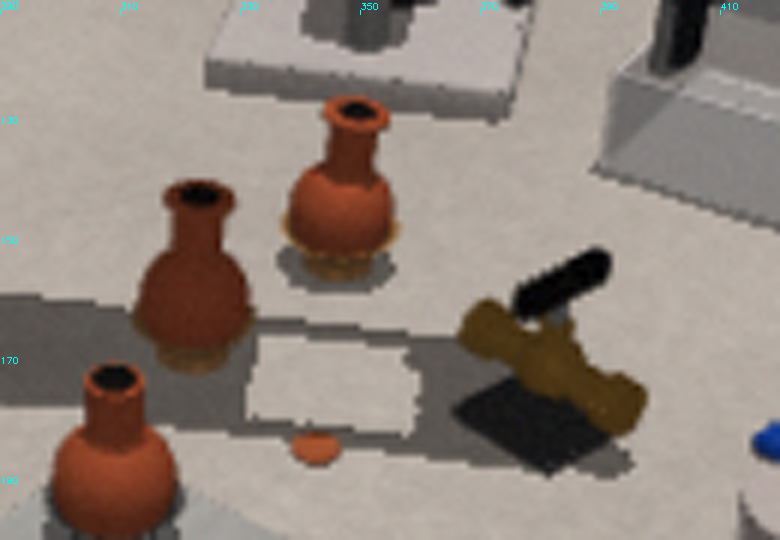

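```bash
python3 -c "
from h import *
def meas():
  im=r.get_image('scene')['color'][:,:,::-1]
  h=cv2.cvtColor(im,cv2.COLOR_BGR2HSV)
  red=((h[...,0]<9)|(h[...,0]>174))&(h[...,1]>110)&(h[...,2]>35)
  for (x0,x1,y0,y1) in((334,362,125,152),(306,331,139,166),(294,326,168,196)):
    for y in range(y0,y1,2):
      x=np.flatnonzero(red[y,x0:x1])
      if len(x):print(y,(x.min()+x.max())/2+x0,end='; ')
    print()
meas()
for b in((.4356,.3628),(.433,.360),(.416,.2345),(.4848,.0592)):
  z0=.0225 if b[1]<.1 else .0065
  print([proj('scene',np.r_[b,z0+z/1e3]).round(1).tolist() for z in(30,70,92)],[proj('top',np.r_[b,z0+z/1e3]).round(1).tolist() for z in(30,92)])
im=r.get_image('top')['color'][:,:,::-1];h=cv2.cvtColor(im,cv2.COLOR_BGR2HSV)
for x0,y0 in((160,215),(210,225)):
  c=h[y0:y0+40,x0:x0+42];m=(((c[...,0]<25)|(c[...,0]>174))&(c[...,1]>105)).astype(np.uint8)
  k,l,st,ce=cv2.connectedComponentsWithStats(m);i=1+st[1:,4].argmax();print(st[i],ce[i]+[x0,y0])
print(holes('top'))
cv2.imwrite('pics/t2.png',cv2.resize(im[210:265,160:250],None,fx=7,fy=7,interpolation=cv2.INTER_CUBIC))
"
```

```text
127 348.5; 129 349.0; 131 349.0; 133 348.0; 135 348.5; 137 347.0; 139 346.0; 141 346.5; 143 346.5; 145 346.5; 147 347.0; 149 346.0; 151 347.0; 
141 322.0; 143 323.0; 145 323.0; 147 322.5; 149 322.5; 151 322.5; 153 322.0; 155 322.0; 157 322.0; 159 322.0; 161 322.0; 163 321.5; 165 321.5; 
170 308.0; 172 308.5; 174 308.5; 176 308.5; 178 309.0; 180 309.5; 182 308.5; 184 308.5; 186 308.5; 188 308.5; 190 308.5; 192 308.5; 194 308.5; 
[[347.5, 143.9], [348.2, 133.6], [348.6, 127.7]] [[182.5, 232.7], [172.3, 231.8]]
[[346.5, 144.0], [347.2, 133.7], [347.5, 127.9]] [[183.5, 233.7], [173.4, 232.9]]
[[322.1, 158.8], [322.4, 148.2], [322.5, 142.1]] [[231.0, 241.4], [224.1, 241.1]]
[[308.3, 189.2], [308.2, 177.7], [308.2, 171.2]] [[299.1, 215.7], [296.9, 213.6]]
[ 16   7  23  26 395] [188.30126582 233.57468354]
[  7   5  29  26 501] [232.67065868 242.25748503]
[([297.3, 213.9], 43), ([343.2, 218.6], 45), ([224.1, 241.4], 46)]
```

View pics/t2.png

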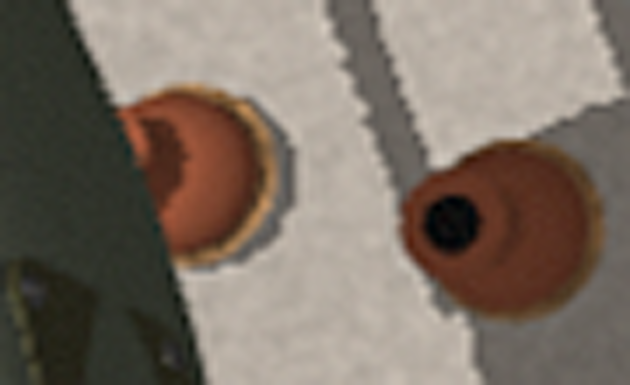

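The top crop shows the near pot centred in its rest and the far pot partly under the arm. The numbers put rest L's centre at about (0.434, 0.361), with that pot still leaning ≈2.7° along (+x,+y), because the regrip kept the lean. I'll go back with the closing line along the lean and the TCP on the rest's axis, and let the closing fingers turn the pot upright in its socket.

Emit:
jog_arm --pt "1 -24 11 0 0 0 0.152" --pt "1 -24 11 0 0 0 0.152" --pt "1 -24 11 0 0 0 0.152" --pt "1 -24 11 0 0 0 0.152" --pt "1 -24 11 0 0 0 0.152" --pt "1 -24 10 0 0 0 0.152" --pt "1 -24 10 0 0 0 0.155" --pt "1 0 0 0 0 0 0" --pt "1 0 0 0 0 0 0"

```text
time: 43.52
tcp_pos: [0.4345, 0.3604, 0.384]
tcp_rot: [3.141, 0.001, 2.379]
ft_force: [-0.0, 0.2, -0.0]
width: 0.0856
finger_force: 0.0
```

Emit:
jog_arm --pt "1 -0.5 0.5 -40 0 0 0" --pt "1 0 0 -40 0 0 0" --pt "1 0 0 -35 0 0 0" --pt "1 0 0 -14 0 0 0" --pt "1 0 0 0 0 0 0" --pt "0.5 0 0 0 0 0 0" --pt "0 0 0 0 0 0 0" --pt "0 0 0 0 0 0 0" --pt "0 0 0 0 0 0 0" --pt "0 0 0 0 0 0 0"

```text
time: 44.78
tcp_pos: [0.4343, 0.3613, 0.256]
tcp_rot: [3.138, 0.0, 2.38]
ft_force: [0.5, 2.0, 4.9]
width: 0.0356
finger_force: 59.4
```

Emit:
jog_arm --pt "0.55 0 0 0 0 0 0" --pt "0.6 0 0 0 0 0 0" --pt "1 0 0 0 0 0 0" --pt "1 0 0 0 0 0 0" --pt "1 0 0 30 0 0 0" --pt "1 0 0 50 0 0 0" --pt "1 0 0 50 0 0 0" --pt "1 0 0 0 0 0 0"

```text
time: 45.78
tcp_pos: [0.4343, 0.3613, 0.3892]
tcp_rot: [3.132, 0.001, 2.38]
ft_force: [0.5, -0.9, 0.3]
width: 0.0855
finger_force: 0.0
```

Emit:
jog_arm --pt "1 24 -11 0 0 0 -0.152" --pt "1 24 -11 0 0 0 -0.152" --pt "1 24 -11 0 0 0 -0.152" --pt "1 24 -11 0 0 0 -0.152" --pt "1 24 -11 0 0 0 -0.152" --pt "1 24 -10 0 0 0 -0.152" --pt "1 24 -11 0 0 0 -0.152" --pt "1 0 0 0 0 0 0" --pt "1 0 0 0 0 0 0"

```text
time: 46.9
tcp_pos: [0.6012, 0.285, 0.3836]
tcp_rot: [-3.139, 0.001, 1.317]
ft_force: [-0.0, 0.8, 0.1]
width: 0.0852
finger_force: 0.0
```

```bash
python3 -c "
from h import *
im=r.get_image('scene')['color'][:,:,::-1]
h=cv2.cvtColor(im,cv2.COLOR_BGR2HSV)
red=((h[...,0]<9)|(h[...,0]>174))&(h[...,1]>110)&(h[...,2]>35)
for y in range(125,152,2):
      x=np.flatnonzero(red[y,334:362])
      if len(x):print(y,(x.min()+x.max())/2+334,end='; ')
print(holes('scene'),holes('top'),r.read_state()['tcp_pos'],r.read_state()['tcp_rot'])
"
```

```text
127 348.0; 129 349.0; 131 349.0; 133 348.5; 135 348.0; 137 346.5; 139 346.5; 141 346.5; 143 346.5; 145 346.5; 147 346.5; 149 347.0; 151 346.5; [([322.8, 142.1], 14), ([308.7, 172.7], 16), ([281.1, 191.5], 21)] [([297.3, 213.8], 42), ([343.3, 218.6], 46), ([224.1, 241.4], 46)] [0.60094836 0.28536307 0.38463363] [-3.14106018e+00  2.42098589e-04  1.31749874e+00]
```

```bash
python3 -c "
from h import *
np.set_printoptions(precision=4,suppress=True)
R={}
for n,bx in(('top',((165,215,45,45),(212,222,45,45))),('scene',((330,138,34,24),(306,152,34,24)))):
  im=cv2.imread(f'pics/{n}0.png');h=cv2.cvtColor(im,cv2.COLOR_BGR2HSV)
  for i,(x,y,w,hh) in enumerate(bx):
    c=h[y:y+hh,x:x+w];m=((c[...,0]>9)&(c[...,0]<22)&(c[...,1]>100)).astype(np.uint8)
    k,l,st,ce=cv2.connectedComponentsWithStats(m);j=1+st[1:,4].argmax()
    b=st[j];cx=x+b[0]+(b[2]-1)/2;cy=y+b[1]+(b[3]-1)/2
    print(n,i,b,cx,cy); R[n,i]=(cx,cy)
for i in(0,1):print(onz('top',R['top',i],.025))
for b in((.4343,.3613),(.434,.358),(.4166,.2325)):print(b,[proj('scene',np.r_[b,z])[0].round(1) for z in(.025,.0365,.0985)],[proj('top',np.r_[b,z]).round(1).tolist() for z in(.025,.0985)])
"
```

```text
top 0 [  9   7  25  26 513] 186.0 234.5
top 1 [  9   8  26  26 521] 233.5 242.5
scene 0 [  7   5  19  14 194] 346.0 149.5
scene 1 [  6   5  21  15 222] 322.0 164.0
[0.4314 0.3578 0.025 ]
[0.4134 0.2308 0.025 ]
(0.4343, 0.3613) [np.float64(346.8), np.float64(347.0), np.float64(348.1)] [[184.8, 233.3], [172.9, 232.4]]
(0.434, 0.358) [np.float64(346.2), np.float64(346.4), np.float64(347.5)] [[186.0, 233.5], [174.2, 232.5]]
(0.4166, 0.2325) [np.float64(321.9), np.float64(321.9), np.float64(322.3)] [[232.9, 241.2], [224.9, 240.9]]
```

The lean is mainly along y: the lip is at y≈0.3615 and the rest's centre at y≈0.3585. I'll square it with the fingers closing along y.

Emit:
jog_arm --pt "1 -17 7 0 0 0 0.182" --pt "1 -17 7 0 0 0 0.182" --pt "1 -17 7 0 0 0 0.182" --pt "1 -17 7 0 0 0 0.182" --pt "1 -17 7 0 0 0 0.182" --pt "1 -17 7 0 0 0 0.182" --pt "1 -17 8 0 0 0 0.182" --pt "1 -16 8 0 0 0 0.182" --pt "1 -16 8 0 0 0 0.182" --pt "1 -16 7 0 0 0 0.182"

```text
time: 48.3
tcp_pos: [0.4334, 0.3583, 0.385]
tcp_rot: [3.141, 0.0, -3.14]
ft_force: [0.2, 0.3, 0.7]
width: 0.085
finger_force: 0.0
```

Emit:
jog_arm --pt "1 0 0 0 0 0 0"

```text
time: 48.42
tcp_pos: [0.4334, 0.3583, 0.3851]
tcp_rot: [3.141, 0.0, 3.136]
ft_force: [0.5, -0.5, -1.0]
width: 0.0849
finger_force: 0.0
```

Emit:
jog_arm --pt "1 0.5 0 -40 0 0 0" --pt "1 0 0 -40 0 0 0" --pt "1 0 0 -35 0 0 0" --pt "1 0 0 -15 0 0 0" --pt "1 0 0 0 0 0 0" --pt "0.5 0 0 0 0 0 0" --pt "0 0 0 0 0 0 0" --pt "0 0 0 0 0 0 0" --pt "0 0 0 0 0 0 0" --pt "0 0 0 0 0 0 0"

```text
time: 49.68
tcp_pos: [0.4357, 0.3584, 0.256]
tcp_rot: [3.139, 0.002, 3.136]
ft_force: [0.5, 1.7, 6.7]
width: 0.0355
finger_force: 59.2
```

Emit:
jog_arm --pt "0.55 0 0 0 0 0 0" --pt "0.6 0 0 0 0 0 0" --pt "1 0 0 0 0 0 0" --pt "1 0 0 0 0 0 0" --pt "1 0 0 30 0 0 0" --pt "1 0 0 50 0 0 0" --pt "1 0 0 50 0 0 0" --pt "1 0 0 0 0 0 0"

```text
time: 50.68
tcp_pos: [0.4359, 0.3583, 0.3891]
tcp_rot: [3.136, 0.007, 3.136]
ft_force: [0.4, -0.1, -0.1]
width: 0.0851
finger_force: 0.0
```

Emit:
jog_arm --pt "1 17 -7 0 0 0 -0.182" --pt "1 17 -7 0 0 0 -0.182" --pt "1 17 -7 0 0 0 -0.182" --pt "1 17 -7 0 0 0 -0.182" --pt "1 17 -7 0 0 0 -0.182" --pt "1 17 -7 0 0 0 -0.182" --pt "1 17 -8 0 0 0 -0.182" --pt "1 16 -8 0 0 0 -0.182" --pt "1 16 -8 0 0 0 -0.182" --pt "1 16 -8 0 0 0 -0.182"

```text
time: 51.92
tcp_pos: [0.6026, 0.2835, 0.3829]
tcp_rot: [-3.139, 0.002, 1.31]
ft_force: [-0.2, -0.9, 0.6]
width: 0.0852
finger_force: 0.0
```

```bash
python3 -c "
from h import *
im=r.get_image('scene')['color'][:,:,::-1]
h=cv2.cvtColor(im,cv2.COLOR_BGR2HSV)
red=((h[...,0]<9)|(h[...,0]>174))&(h[...,1]>110)&(h[...,2]>35)
for y in range(125,152,2):
      x=np.flatnonzero(red[y,334:362])
      if len(x):print(y,(x.min()+x.max())/2+334,end='; ')
print(holes('scene'),holes('top'),r.read_state()['tcp_pos'],r.read_state()['tcp_rot'])
"
```

```text
127 348.5; 129 348.5; 131 348.5; 133 348.0; 135 347.5; 137 346.5; 139 346.0; 141 346.5; 143 346.5; 145 346.0; 147 347.0; 149 346.5; 151 346.5; [([322.8, 142.1], 14), ([308.6, 172.7], 14), ([281.3, 191.3], 23)] [([297.3, 213.8], 42), ([343.1, 218.6], 44), ([224.1, 241.4], 46)] [0.60247207 0.28343564 0.38298644] [-3.13927802e+00  1.68531588e-03  1.31754859e+00]
```

Lean is now under 2°, so I'm done there. Next I'll grip the valve handle.

Emit:
jog_arm --pt "1 0 1.5 -40 0 0 0" --pt "1 0 0 -40 0 0 0" --pt "1 0 0 -40 0 0 0" --pt "1 0 0 -16 0 0 0" --pt "0 0 0 0 0 0 0" --pt "0 0 0 0 0 0 0" --pt "0 0 0 0 0 0 0" --pt "0 0 0 0 0 0 0" --pt "0 0 0 0 0 0 0" --pt "0 0 0 0 0 0 0"

```text
time: 53.32
tcp_pos: [0.6025, 0.2854, 0.25]
tcp_rot: [3.14, -0.001, 1.316]
ft_force: [0.1, 0.2, 6.2]
width: 0.0103
finger_force: 60.2
```

```bash
python3 -c "
from h import *
s=r.read_state();print(s['torque'],s['tcp_rot'])"
```

```text
[-0.08453664  0.13368043 -0.11511831] [ 3.14001264e+00 -1.24570903e-03  1.31565218e+00]
```

Emit:
jog_arm --pt "0 0 0 0 0 0 0.157" --pt "0 0 0 0 0 0 0.157" --pt "0 0 0 0 0 0 0.157" --pt "0 0 0 0 0 0 0.157" --pt "0 0 0 0 0 0 0.13" --pt "0 0 0 0 0 0 0.03" --pt "0 0 0 0 0 0 0" --pt "0 0 0 0 0 0 0" --pt "0 0 0 0 0 0 0" --pt "0 0 0 0 0 0 0"

```text
time: 54.58
tcp_pos: [0.6024, 0.2854, 0.25]
tcp_rot: [3.14, 0.0, 2.104]
ft_force: [-1.5, -0.2, 5.4]
width: 0.0108
finger_force: 60.3
```

```bash
python3 -c "
from h import *
s=r.read_state();print(s['torque'],s['tcp_rot'])"
```

```text
[-0.07205933  0.21001263  0.05050956] [3.13990616e+00 1.72009606e-04 2.10405984e+00]
```

Release, lift and move clear toward the base side for a look.

Emit:
jog_arm --pt "1 0 0 0 0 0 0" --pt "1 0 0 0 0 0 0" --pt "1 0 0 0 0 0 0" --pt "1 0 0 30 0 0 0" --pt "1 0 0 50 0 0 0" --pt "1 0 0 60 0 0 0" --pt "1 0 0 30 0 0 0" --pt "1 0 0 0 0 0 0"

```text
time: 55.58
tcp_pos: [0.6024, 0.2854, 0.4219]
tcp_rot: [3.135, 0.001, 2.104]
ft_force: [-0.4, -0.4, -0.9]
width: 0.0853
finger_force: 0.0
```

Emit:
jog_arm --pt "1 -50 34 0 0 0 0" --pt "1 -58 34 0 0 0 0" --pt "1 -58 34 0 0 0 0" --pt "1 -58 34 0 0 0 0" --pt "1 -58 34 0 0 0 0" --pt "1 -58 34 0 0 0 0" --pt "1 -58 34 0 0 0 0" --pt "1 -50 34 0 0 0 0" --pt "1 0 0 0 0 0 0" --pt "1 0 0 0 0 0 0"

```text
time: 56.82
tcp_pos: [0.1788, 0.5427, 0.4172]
tcp_rot: [-3.14, 0.003, 2.105]
ft_force: [0.3, -0.5, -0.2]
width: 0.0855
finger_force: 0.0
```

```bash
python3 -c "
from h import *
np.set_printoptions(precision=4,suppress=True)
s=holes('scene');t=holes('top');print(s,t)
for a,_ in s+[([348.5,128.2],0)]:
  for b,_ in t:
    X,e=tri(a,b)
    if max(e)<1.5:print(X,e)
a=cv2.resize(r.get_image('top')['color'][145:265,160:370,::-1],None,fx=3,fy=3,interpolation=cv2.INTER_CUBIC)
im=r.get_image('top')['color'][150:200,195:245,::-1]
b=cv2.resize(im,None,fx=7.2,fy=7.2,interpolation=cv2.INTER_CUBIC)
cv2.imwrite('pics/fin.png',np.hstack([a[:,:430],b]))
g=cv2.cvtColor(im,cv2.COLOR_BGR2GRAY)
m=(g<28).astype(np.uint8);k,l,st,ce=cv2.connectedComponentsWithStats(m)
for i in range(1,k):
  if st[i,4]>25:
    c=cv2.minAreaRect(np.argwhere(l==i)[:,::-1].astype(np.float32));print(st[i],c)
    B=cv2.boxPoints(c)+[195,150];W=np.array([onz('top',p,.09) for p in B]);L=max((W[1]-W[0],W[2]-W[1]),key=np.linalg.norm);print(np.degrees(np.arctan2(L[1],L[0]))%180,np.linalg.norm(L))
"
```

```text
[([308.7, 172.7], 16), ([281.3, 191.8], 17)] [([297.4, 213.8], 45), ([343.3, 218.7], 47), ([173.4, 232.2], 43), ([224.2, 241.3], 46)]
[0.4855 0.059  0.1098] [np.float64(0.3), np.float64(0.4)]
[ 0.4762 -0.0509  0.1091] [np.float64(0.4), np.float64(0.5)]
[0.4354 0.3611 0.0973] [np.float64(0.2), np.float64(0.3)]
[  4   9  24  15 102] ((15.688680648803711, 16.339622497558594), (5.53632926940918, 24.962047576904297), 60.945396423339844)
121.07919278741142 0.06228024628091278
[29 12  7 16 38] ((32.0, 19.5), (6.0, 15.0), 0.0)
3.649607498002104 0.03850447315842934
```

View pics/fin.png

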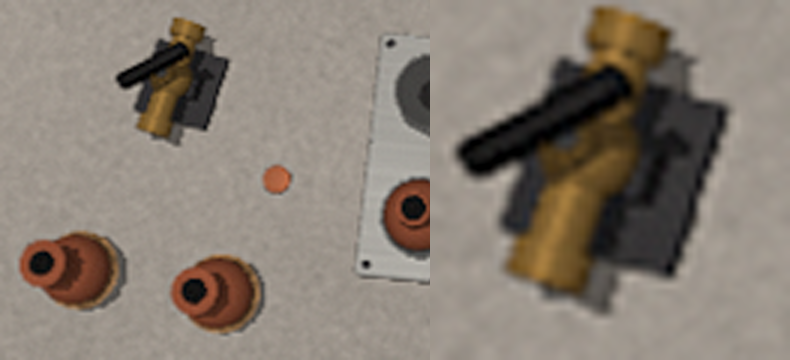

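The final view shows the handle at ≈121°, which is about 45° from the shut position at 75.3°, with the pipe at ≈165°. Both dried pots are in the rests at top pixels (173,232) and (224,241). Both plain pots are in the stand's dishes at their seated height. I'll hand the job in.

```bash
python3 -c "
from plant import r
print(r.sign_off())"
```

```text
the job is handed in; nothing more can be done
None
```

The job is done and handed in: I shut the valve first, moved both dried pots to the cork rests, seated both plain pots in stand dishes, then opened the valve to about 45°; the far dried pot leans just under 2°, and I never measured the tools, coins and containers.

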